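# Register a meat tin against the stops of a check scale

### The arm

A 7-joint arm with a two-finger parallel gripper is mounted at the origin on the work surface. World frame = base frame: x ahead of the robot, y to its left, z up, the work surface at z = 0. Lengths are in m, angles in rad, forces in N, time in s.
With the tool pointing down it reaches from about 0.425 to 0.875 m from the base axis. Payload 9.9 kg.
Tool frame: the origin (TCP) lies between the finger pads; the fingertips stand 17 mm ahead of it and the grasp point (between the pads) lies 2 mm behind it (bot.finger_overhang is the distance from the TCP to the fingertips, in m); z points along the fingers, y is the line along which they close (so a half turn about z gives the same grasp; the last joint's range is limited). The gripper opens to 85 mm and grips with 20 to 120 N. Pads are 22 mm wide; open, the fingers measure 114 mm over their backs; the gripper's body (76 mm by 85 mm) begins 54 mm behind the grasp point. The pads swing forward as they close: fully open they stand 13 mm farther back than shut.
Start: joints at [-1.375, 0.576, 0.025, 1.437, -0.015, 1.129, -0.057], TCP at [0.186, 0.649, 0.223] pointing down, gripper open.
Joint ranges: [-2.76, 2.76], [-0.34, 2.15], [-1.52, 1.57], [0.19, 2.46], [-1.09, 4.23], [0.17, 1.99], [-2.82, 2.82]. Speed limits (rad/s): [2.22, 2.22, 3.01, 3.01, 3.14, 3.14, 3.14].

### API

Orientations are given as a 3x3 rotation matrix whose columns are the frame's x, y, z axes.
In Python, from bench import bot gives the robot as it stands. The module is installed in compiled form; this text tells all that it offers.
- The arm moves only by the tool drive_tool, never from a script. Its argument "targets" is a list of rows, each a list of 7 numbers: the shift along the tool's x, y, z in mm, then the turn, a rotation vector about the tool's x, y, z in rad, then the opening, from 0 (shut) to 1 (fully open). A call has 1 to 10 rows; each row shifts and turns the commanded pose from where the row before left it, along the tool's axes as they then stand; what a row does not reach is not made up. A row lasts 1/8 s, in which the tool goes at most 62.5 mm and 10.7 degrees, less where a joint would pass 70% of its speed; a pose out of reach is approached as far as the arm can. A call is refused whole if a number of a shift passes 62.5 or a number of a turn 0.188, either way. A call with a gripper value outside its range is refused whole. The fingers move at their own pace and stop on an object; "squeeze" is the grip in N (left out, the last holds). Time passes only in rows, so rows that do not move let the fingers close. It gives the time, the measured TCP pose, the force, the opening and the grip force at its end, in the units of the state.
- bot.observe(): the state, without advancing time (a new reading comes with each control period).
- bot.get_image(name): name is "scene" or "top" or "wrist"; returns a dict with "img" (384x512x3 uint8, red, green, blue), "K" (3x3 intrinsics, pixels), "world_to_cam" (4x4, takes a point from world to camera coordinates). Camera axes: x right, y down, z forward; pixel columns grow to the right and rows downward; lengths in m; the calibration is good to about 2 mm. A picture is of the moment at which its call begins. There is no depth.
- bot.job_done(): hands the job in; it is judged then, once.
The state is a dict: "time": time; "joint_pos": joint angles; "joint_velocities": joint speeds; "effort": joint torques, N m; "eef_pos": TCP position; "orientation": TCP orientation; "wrist_force": force on the tool from outside, world axes, zero at the start; "wrist_torque": the same for the moment, N m; "grip_width": finger opening in m; "grasp_force": force on a finger pad.
Only numpy, scipy, OpenCV 4.12 (cv2) and the standard library are available. Lean on these libraries where they do the work, as an engineer would, in place of code of your own. Each camera call takes 0.05 s, during which the arm holds its last target. There are 200 camera calls.

### The job

Check-weigh the flat rectangular tin: set it down gently, right way up, on the pan of the bench scale with its long side along the long stop, and push it fully home so that it lies flush against both stops, then leave it standing there. Do not drop it or lean on the pan so hard that the pan hits its bottom limit, and leave the can, jar and bottle where they are.

Things in the scene. Friction and masses are not known exactly. Their poses are not given: they have to be found in the camera images.
- tin: flat rectangular metal food tin with a paper band, 100 mm long (its x) by 60 mm wide (its y) by 40 mm high (its z), about 0.35 kg (0.25 to 0.5), lying flat on the worktop right way up (pull tab on top). Origin: centre of its underside. Either end may go to the end stop.
- pan_seat (a point): centre of the scale pan's top, where the tin's origin lies when it is flush against both stops with its long side along x. Axes turn with the scale: x and y level along the pan's edges, z up. The pan is a bare steel plate 190 mm (x) by 170 mm (y), its top about 64 mm above the worktop; only the two stops stand on it.
- long_stop (a point): middle of the long stop's inner face, at its foot on the pan; axes as pan_seat. Dark steel bar along x, 85 mm long, 8 mm thick, 32 mm above the pan, on the +y side; its inner face looks to -y, 30 mm from pan_seat.
- end_stop (a point): middle of the end stop's inner face, at its foot on the pan; axes as pan_seat. Dark steel bar along y, 44 mm long, 8 mm thick, 32 mm above the pan, on the +x side; its inner face looks to -x, 50 mm from pan_seat.
- scale: the bench scale's white housing, fixed to the worktop: 45 mm high, 180 mm wide (y), from 160 mm behind (-x) to 100 mm ahead of its origin, which lies on the worktop under the pan's centre. Flat display at its -x end; axes as pan_seat.
- pan (a joint): how far the sprung pan has sunk, in m: 0 empty, straight down, about 0.65 mm per newton, bottom limit at 0.012 (about 18 N in all); the tin alone sinks it 1.5 to 3 mm. The stops go down with it; it moves in no other way.
- can: round food can, 72 mm across, 85 mm high, standing near the tin; bystander. Origin: centre of its underside.
- jar: amber glass jar with a steel cap, 68 mm across, 100 mm high; bystander. Origin: centre of its underside.
- bottle: green glass sauce bottle, 64 mm across, 200 mm high; bystander. Origin: centre of its underside.
Not all that is in view belongs to the job. There is more than one size of the tin; the one meant has the size given above.

How it is judged:
At the end, for the whole second after the job is handed in: The tin stands right way up and at rest on the pan, within 3 mm of touching each of the two stops, its long side parallel to the long stop within 0.04 rad (about 2 degrees), its underside on the pan (within 4 mm), and the pan sunk under its weight (more than 0.8 mm) (x of tin in the frame of pan_seat between -0.003 and 0.003 m and y of tin in the frame of pan_seat between -0.003 and 0.003 m and z of tin in the frame of pan_seat between -0.004 and 0.004 m and angle between the x axis of tin and the x axis of pan_seat, either way round below 0.04 rad and angle between tin's own z axis and vertical below 0.06 rad and linear speed of tin below 0.01 m/s and value of joint pan above 0.0008 m).
It fails at once if the pan is driven to its bottom limit (sunk more than 11.5 mm: tin dropped or pan leaned on) (value of joint pan above 0.0115 m).
It fails at once if the round can is moved more than 25 mm or tipped over (distance of can from where it was at the start of the episode above 0.025 m or angle between can's own z axis and vertical above 0.5 rad).
It fails at once if the jar is moved more than 25 mm or tipped over (distance of jar from where it was at the start of the episode above 0.025 m or angle between jar's own z axis and vertical above 0.5 rad).
It fails at once if the bottle is moved more than 25 mm or tipped over (distance of bottle from where it was at the start of the episode above 0.025 m or angle between bottle's own z axis and vertical above 0.5 rad).
It also fails if it takes over 64 s, if anything falls off the work surface, if the arm or the gripper's body presses on something with over 40 N, if the wrist force passes 120 N, or if a joint passes its speed limit or range.

## Working session

There is one attempt and no reset: what is moved stays moved. The work goes in short steps, Python scripts to look and compute and a tool call to move; the robot and the scene stay as the last step left them, time stands still between calls to the robot, and variables do not carry over. Pictures are saved under pics/ and viewed, at most 10 in all, crops included, and the job is handed in when it is done.

Besides the shell and the picture viewer there is one more tool, called after "Emit:" by a JSON object that holds its "op" and its "data". drive_tool: Moves the arm, as the interface text tells. Its arguments: {"type":"object","properties":{"targets":{"type":"array","items":{"type":"array","items":{"type":"number"}}},"squeeze":{"type":"number"}},"required":["targets"]}

```bash
mkdir -p pics; python3 - <<'E'
from bench import bot
import cv2,numpy as np
s=bot.observe();print(s)
for n in("scene","top"):
    d=bot.get_image(n);np.savez(f"pics/{n}0.npz",**d)
    cv2.imwrite(f"pics/{n}0.png",d["img"][:,:,::-1]);print(n,d["K"].round(1).tolist(),d["world_to_cam"].round(3).tolist())
E
```

```text
{'time': 0.0, 'joint_pos': array([-1.37483254,  0.57650749,  0.02484623,  1.43792703, -0.01501813,
        1.12904023, -0.05648612]), 'joint_velocities': array([-4.59474827e-04,  3.22696500e-04,  1.98585916e-03, -7.13703967e-04,
        7.18405195e-05, -9.67857488e-05,  5.47079438e-04]), 'effort': array([ 4.95087643e-04, -7.65766025e+01,  2.25061521e+00, -2.85959852e+01,
        1.53726112e-02,  1.29060136e-02,  1.15580454e-05]), 'eef_pos': array([0.18624316, 0.64828611, 0.22215258]), 'orientation': array([[-9.61131240e-01,  2.76091617e-01, -3.97965134e-04],
       [ 2.76091894e-01,  9.61129826e-01, -1.65031024e-03],
       [-7.31406616e-05, -1.69603967e-03, -9.99998559e-01]]), 'wrist_force': array([-0.06450531, -0.57514106,  0.53330429]), 'wrist_torque': array([-0.03069428, -0.04962708, -0.02109783]), 'grasp_force': 0.0, 'grip_width': 0.08525034859263628}
scene [[351.9, 0.0, 255.7], [0.0, 351.9, 189.7], [0.0, 0.0, 1.0]] [[-0.616, 0.788, -0.005, 0.389], [0.682, 0.531, -0.503, -0.287], [-0.393, -0.313, -0.865, 1.119], [0.0, 0.0, 0.0, 1.0]]
top [[380.5, 0.0, 256.6], [0.0, 380.5, 197.6], [0.0, 0.0, 1.0]] [[0.02, -1.0, -0.012, -0.104], [-0.992, -0.018, -0.127, 0.517], [0.126, 0.014, -0.992, 1.004], [0.0, 0.0, 0.0, 1.0]]
```

View pics/scene0.png

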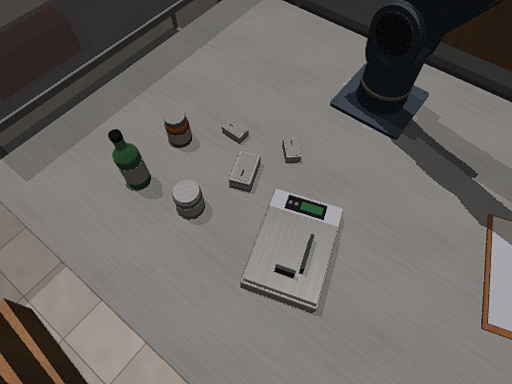

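View pics/top0.png

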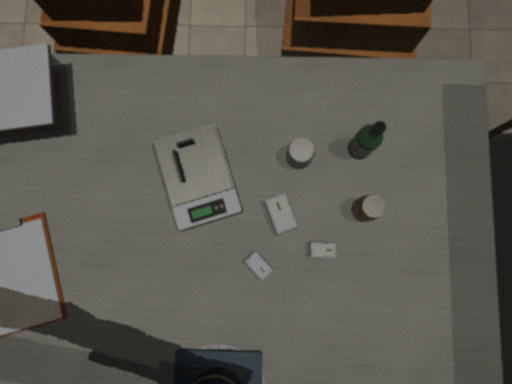

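Candidates for the tin: the large one at scene (245,170) / top (281,214), and smaller ones at scene (235,131) / top (323,250) and scene (291,150) / top (258,265). I choose the large one and check it in a close crop.

```bash
python3 - <<'E'
import cv2,numpy as np
a=np.load("pics/top0.npz")["img"];b=np.load("pics/scene0.npz")["img"]
def crop(i,x,y,w,h,k):
    c=cv2.resize(i[y:y+h,x:x+w],None,fx=k,fy=k,interpolation=cv2.INTER_CUBIC)
    c=np.clip(c*1.25,0,255).astype(np.uint8)
    for j in range(0,w,20):cv2.putText(c,str(x+j),(j*k,8),0,.3,(255,0,0));cv2.line(c,(j*k,10),(j*k,14),(255,0,0))
    for j in range(0,h,20):cv2.putText(c,str(y+j),(0,j*k+4),0,.3,(255,0,0))
    return c
A=crop(a,145,115,160,125,5);cv2.imwrite("pics/cA.png",cv2.resize(A,(800,625))[:600,:,::-1])
B=crop(b,220,145,130,168,4)
B=crop(b,220,145,130,168,5);B=cv2.resize(B,(464,600));cv2.imwrite("pics/cB.png",B[:,:,::-1])
E
```

```text
(no output)
```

View pics/cA.png

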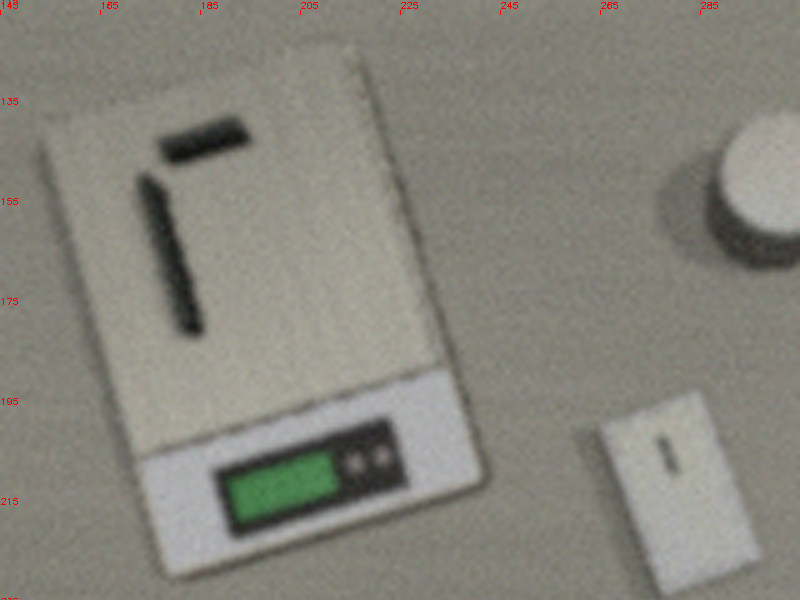

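View pics/cB.png

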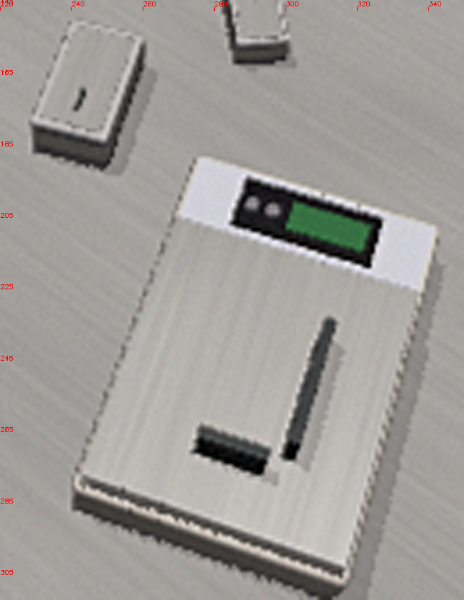

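The crop confirms it: the large tin has its tab on top. Its top-face corners are at about (265,200), (284.6,193), (297,226), (278,234) in the top view. The pan, with both stops, lies at about (195,165).

```bash
cat >h.py <<'E'
import numpy as np,cv2
from scipy.optimize import least_squares
def proj(d,P):
    P=np.atleast_2d(P);W=d["world_to_cam"];c=P@W[:3,:3].T+W[:3,3];q=c@d["K"].T;return q[:,:2]/q[:,2:]
def ray(d,uv,z):
    W=d["world_to_cam"];R=W[:3,:3];o=-R.T@W[:3,3]
    v=R.T@np.linalg.inv(d["K"])@np.array([uv[0],uv[1],1]);return o+v*(z-o[2])/v[2]
def rect(p,L,w):  # p=x,y,z,yaw
    c,s=np.cos(p[3]),np.sin(p[3]);q=np.array([[1,1],[1,-1],[-1,-1],[-1,1]])*[L/2,w/2]
    return np.c_[q@np.array([[c,s],[-s,c]])+p[:2],np.full(4,p[2])]
E
python3 - <<'E'
from h import *
T=dict(np.load("pics/top0.npz"));S=dict(np.load("pics/scene0.npz"))
tt=[(265,200),(284.6,193),(297,226),(278,234.4)];ts=[(239.6,152),(260.1,156.8),(249.4,184.2),(229.2,179.2)]
pt=[(153.6,140),(216,124),(233,188.6),(173,206)];ps=[(241,280.9),(316.7,304.7),(337.7,226.3),(269.9,205.8)]
for n,a,b,z,L,w,y0 in(("tin",tt,ts,.04,.1,.06,.35),("pan",pt,ps,.064,.19,.17,.27)):
    A=np.array([ray(T,p,z) for p in a]);B=np.array([ray(S,p,z) for p in b])
    print(n,A[:,:2].round(3).tolist(),B[:,:2].round(3).tolist())
    def res(p,dims=False):
        R=rect(p,p[4],p[5]);r=[]
        for d,m in((T,a),(S,b)):
            q=proj(d,R);D=np.linalg.norm(q[:,None]-np.array(m)[None],axis=2);j=D.argmin(1);r.append(q-np.array(m)[j])
        return np.concatenate(r).ravel()
    s=least_squares(res,[*A[:,:2].mean(0),z,y0,L,w]);print(s.x.round(4),np.abs(s.fun).max().round(2))
for z,uv in((.096,(145+143/5,115+178/5)),(.096,(145+160/5,115+178/5)),(.096,(145+185/5,115+330/5)),(.096,(145+200/5,115+328/5))):print(ray(T,uv,z).round(4))
# bystanders from top caps
for n,uv,z in(("can",(301,148),.085),("jar",(372,207),.1),("bottle",(379,127),.2)):print(n,ray(T,uv,z).round(3))
E
```

```text
tin [[0.512, -0.117], [0.532, -0.17], [0.444, -0.204], [0.42, -0.153]] [[0.451, -0.198], [0.429, -0.143], [0.515, -0.112], [0.536, -0.163]]
[ 0.4773 -0.1606  0.0277  0.3765  0.0959  0.0572] 0.85
pan [[0.667, 0.187], [0.714, 0.019], [0.538, -0.032], [0.489, 0.126]] [[0.73, 0.036], [0.671, 0.193], [0.489, 0.134], [0.544, -0.025]]
[0.6039 0.0805 0.0478 0.3175 0.1934 0.1715] 2.73
[0.6301 0.1234 0.096 ]
[0.6303 0.1145 0.096 ]
[0.5504 0.0979 0.096 ]
[0.5516 0.0902 0.096 ]
can [ 0.646 -0.209  0.085]
jar [ 0.492 -0.387  0.1  ]
bottle [ 0.668 -0.378  0.2  ]
```

Emit:
{"op": "drive_tool", "data": {"targets": [[0, 0, -20, 0, 0, -0.15, 1], [0, 0, -20, 0, 0, -0.15, 1], [0, 0, -20, 0, 0, -0.15, 1], [0, 0, -20, 0, 0, -0.15, 1], [-14, -56, 0, 0, 0, 0, 1], [-14, -56, 0, 0, 0, 0, 1], [-14, -56, 0, 0, 0, 0, 1], [-14, -56, 0, 0, 0, 0, 1], [-14, -56, 0, 0, 0, 0, 1], [-14, -56, 0, 0, 0, 0, 1]]}}

```text
time: 1.35
eef_pos: [0.3726, 0.3544, 0.3028]
orientation: [[-0.949, -0.315, -0.0], [-0.315, 0.949, -0.0], [0.0, -0.0, -1.0]]
wrist_force: [2.2, -0.7, 0.4]
grip_width: 0.0856
grasp_force: 0.0
```

Emit:
{"op": "drive_tool", "data": {"targets": [[-14, -56, 0, 0, 0, 0, 1], [-14, -56, 0, 0, 0, 0, 1], [-14, -56, 0, 0, 0, 0, 1], [-14, -56, 0, 0, 0, 0, 1], [-14, -56, 0, 0, 0, 0, 1], [-14, -56, 0, 0, 0, 0, 1], [0, 0, 0, 0, 0, 0, 1], [0, 0, 0, 0, 0, 0, 1]]}}

```text
time: 2.35
eef_pos: [0.557, 0.0643, 0.3026]
orientation: [[-0.949, -0.315, -0.001], [-0.315, 0.949, 0.0], [0.001, 0.001, -1.0]]
wrist_force: [-1.0, -0.5, -1.0]
grip_width: 0.0854
grasp_force: 0.0
```

```bash
python3 - <<'E'
from bench import bot
import cv2,numpy as np
d=bot.get_image("wrist");np.savez("pics/w1.npz",**d);cv2.imwrite("pics/w1.png",cv2.resize(d["img"],(800,600),interpolation=cv2.INTER_CUBIC)[:,:,::-1])
W=d["world_to_cam"];print((-W[:3,:3].T@W[:3,3]).round(3),W[:3,:3].round(2).tolist(),bot.observe()["eef_pos"])
E
```

```text
[0.492 0.042 0.453] [[-0.32, 0.95, 0.0], [0.91, 0.3, 0.27], [0.25, 0.09, -0.96]] [0.55679477 0.0650219  0.30271821]
```

View pics/w1.png

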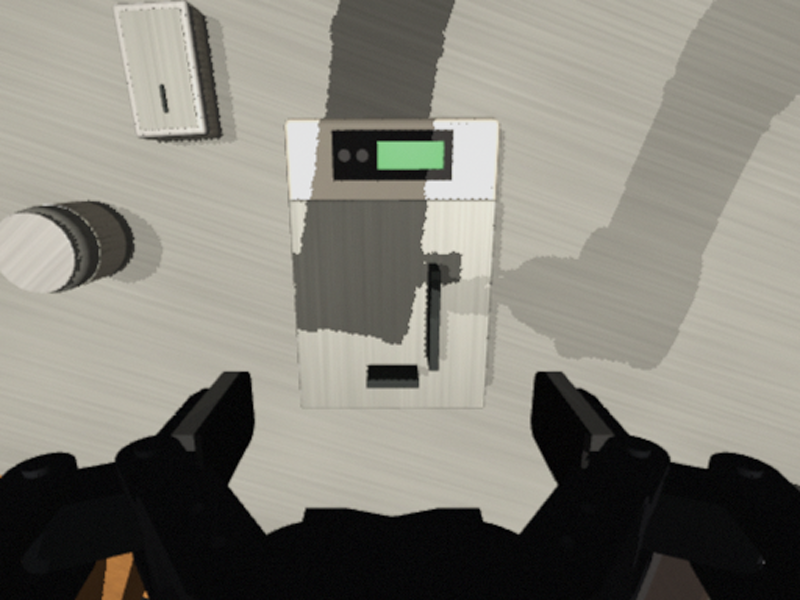

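The wrist view shows the display at the top. The pan corners are at about (290,200), (496,200), (484,408), (303,408) and the tin top corners at (115,5), (185,2), (207,133), (138,136). The end stop foot is at about (367–418,365) and the long stop foot at about x=428.

```bash
cat >>h.py <<'E'
def fit(obs,L,w,x0,free_z=True):  # obs: list of (d,[uv matched to rect order])
    z=x0[2]
    def res(p):
        q=p.copy(); 
        if not free_z:q[2]=z
        return np.concatenate([proj(d,rect(q,L,w))-np.array(m) for d,m in obs]).ravel()
    s=least_squares(res,x0);return s.x.round(4),np.abs(s.fun).max().round(2)
E
python3 - <<'E'
from h import *
T=dict(np.load("pics/top0.npz"));S=dict(np.load("pics/scene0.npz"));W=dict(np.load("pics/w1.npz"))
k=.64
# order (+,+),(+,-),(-,-),(-,+)
tin=[np.array([(207,133),(138,136),(115,5),(185,2)])*k,[(265,200),(284.6,193),(297,226),(278,234.4)],[(249.4,184.2),(229.2,179.2),(239.6,152),(260.1,156.8)]]
pan=[np.array([(484,408),(303,408),(290,200),(496,200)])*k,[(153.6,140),(216,124),(233,188.6),(173,206)],[(316.7,304.7),(241,280.9),(269.9,205.8),(337.7,226.3)]]
for n,o,L,w,x0 in(("tin",tin,.1,.06,[.48,-.16,.04,.35]),("pan",pan,.19,.17,[.606,.078,.064,.28])):
    print(n,"W",fit([(W,o[0])],L,w,x0),"fixz",fit([(W,o[0])],L,w,x0,False),"all",fit(list(zip((W,T,S),o)),L,w,x0))
z=.064
for n,uv in(("end",(367,365)),("end",(418,365)),("long",(428,368))):print(n,ray(W,np.array(uv)*k,z).round(4))
E
```

```text
tin W (array([ 0.4796, -0.1658,  0.0234,  0.3723]), np.float64(1.26)) fixz (array([ 0.4804, -0.1577, -0.5762,  0.3702]), np.float64(2.09)) all (array([ 0.4791, -0.1618,  0.0299,  0.3739]), np.float64(2.24))
pan W (array([0.6071, 0.0815, 0.0599, 0.3222]), np.float64(0.47)) fixz (array([0.6062, 0.0811, 0.0638, 0.3222]), np.float64(1.03)) all (array([0.6066, 0.0812, 0.0575, 0.3204]), np.float64(3.62))
end [0.662  0.0749 0.064 ]
end [0.6476 0.1184 0.064 ]
long [0.6475 0.1279 0.064 ]
```

Emit:
{"op": "drive_tool", "data": {"targets": [[50, -47, 20, 0, 0, 0, 1], [50, -47, 20, 0, 0, 0, 1], [50, -47, 20, 0, 0, 0, 1], [50, -47, 20, 0, 0, 0, 1], [0, 0, 0, 0, 0, -0.05, 1], [0, 0, 0, 0, 0, 0, 1], [0, 0, 0, 0, 0, 0, 1]]}}

```text
time: 3.28
eef_pos: [0.4438, -0.1458, 0.2333]
orientation: [[-0.932, -0.363, 0.001], [-0.363, 0.932, 0.0], [-0.001, 0.0, -1.0]]
wrist_force: [0.0, 0.3, 0.0]
grip_width: 0.0854
grasp_force: 0.0
```

```bash
python3 - <<'E'
from bench import bot
import cv2,numpy as np
d=bot.get_image("wrist");np.savez("pics/w2.npz",**d);cv2.imwrite("pics/w2.png",cv2.resize(d["img"],(800,600),interpolation=cv2.INTER_CUBIC)[:,:,::-1])
E
```

```text
(no output)
```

View pics/w2.png

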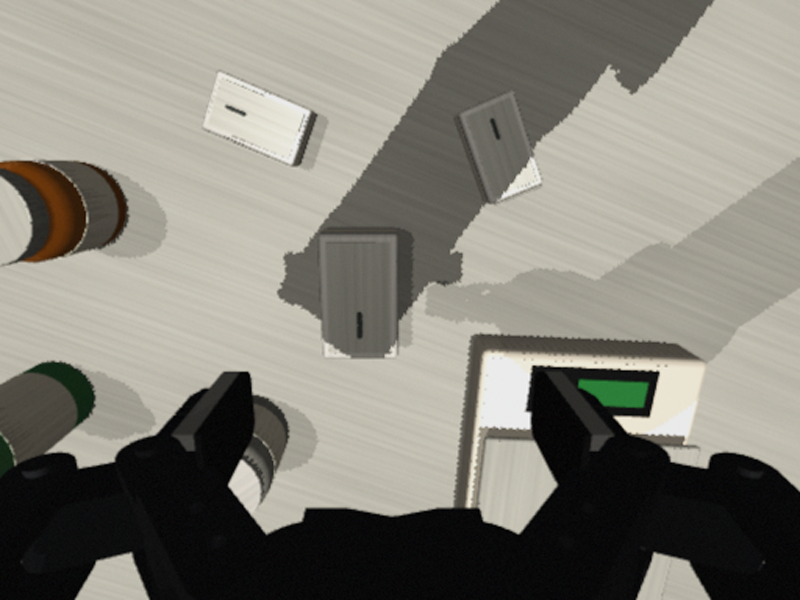

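The tin's top face spans (320,236)–(398,357), square to the tool. The can is to the lower left at (262,450) and the scale to the lower right.

```bash
python3 - <<'E'
from h import *
from bench import bot
W=dict(np.load("pics/w1.npz"));V=dict(np.load("pics/w2.npz"));k=.64
a=np.array([(207,133),(138,136),(115,5),(185,2)])*k
b=np.array([(398,357),(323,357),(320,236),(397,236)])*k
x0=[.48,-.16,.04,.37]
print(fit([(V,b)],.1,.06,x0),fit([(W,a),(V,b)],.1,.06,x0))
for uv in b:print(ray(V,uv,.04).round(4))
# two-view heights per corner
for i in range(4):
    P=cv2.triangulatePoints((W["K"]@W["world_to_cam"][:3]),(V["K"]@V["world_to_cam"][:3]),a[i].astype(float),b[i].astype(float));print((P[:3]/P[3]).ravel().round(4))
s=bot.observe();print(s["eef_pos"],s["orientation"].round(4).tolist())
E
```

```text
(array([ 0.4838, -0.1586,  0.0258,  0.3703]), np.float64(0.72)) (array([ 0.4807, -0.1595,  0.0353,  0.3704]), np.float64(2.17))
[ 0.5136 -0.1142  0.04  ]
[ 0.5352 -0.1695  0.04  ]
[ 0.4453 -0.2029  0.04  ]
[ 0.4247 -0.1501  0.04  ]
[ 0.5149 -0.1138  0.0372]
[ 0.5362 -0.1691  0.0366]
[ 0.4451 -0.2027  0.0381]
[ 0.4251 -0.1502  0.0389]
[ 0.44376567 -0.14597053  0.23327439] [[-0.9316, -0.3635, 0.0006], [-0.3635, 0.9316, 0.0002], [-0.0007, -0.0, -1.0]]
```

Emit:
{"op": "drive_tool", "data": {"targets": [[-14, -13, 20, 0, 0, 0, 1], [-15, -12, 20, 0, 0, 0, 1], [0, 0, 40, 0, 0, 0, 1], [0, 0, 40, 0, 0, 0, 1], [0, 0, 40, 0, 0, 0, 1], [0, 0, 30, 0, 0, 0, 1], [0, 0, 13, 0, 0, 0, 1], [0, 0, 0, 0, 0, 0, 1], [0, 0, 0, 0, 0, 0, 1]]}}

```text
time: 4.45
eef_pos: [0.48, -0.1601, 0.031]
orientation: [[-0.932, -0.362, 0.001], [-0.362, 0.932, -0.0], [-0.001, -0.001, -1.0]]
wrist_force: [-0.1, -0.3, 0.2]
grip_width: 0.0853
grasp_force: 0.0
```

Emit:
{"op": "drive_tool", "data": {"targets": [[0, 0, 0, 0, 0, 0, 0.5], [0, 0, 0, 0, 0, 0, 0.5], [0, 0, 0, 0, 0, 0, 0.5], [0, 0, 0, 0, 0, 0, 0.5], [0, 0, 0, 0, 0, 0, 0.5], [0, 0, 0, 0, 0, 0, 0.5]], "squeeze": 40}}

```text
time: 5.2
eef_pos: [0.4791, -0.1601, 0.03]
orientation: [[-0.932, -0.362, -0.0], [-0.362, 0.932, 0.0], [0.0, 0.0, -1.0]]
wrist_force: [-0.9, 0.0, 0.5]
grip_width: 0.0426
grasp_force: 0.0
```

```bash
python3 - <<'E'
from bench import bot
import cv2,numpy as np
i=np.hstack([bot.get_image("wrist")["img"],cv2.resize(bot.get_image("scene")["img"][100:244,160:352],(512,384))])
cv2.imwrite("pics/m.png",cv2.resize(i,(800,300))[:,:,::-1])
s=bot.observe();print(s["grip_width"],s["grasp_force"],s["eef_pos"])
E
```

```text
0.04244282908101211 0.0 [ 0.47919286 -0.16009517  0.03001549]
```

View pics/m.png

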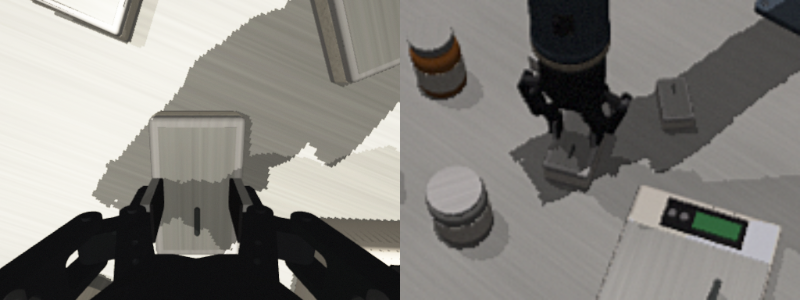

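```bash
python3 - <<'E'
from bench import bot
from h import *
d=bot.get_image("wrist");s=bot.get_image("scene");np.savez("pics/w3.npz",**d)
a=cv2.resize(d["img"][130:350,130:370],(480,440),interpolation=3)
b=cv2.resize(s["img"][110:220,205:285],(320,440),interpolation=3)
cv2.imwrite("pics/m2.png",np.clip(np.hstack([a,b])[:,:,::-1]*1.4,0,255).astype(np.uint8))
W=d["world_to_cam"];print((-W[:3,:3].T@W[:3,3]).round(3),d["K"].round(1).tolist())
for z in(.0,.02,.04):print(z,((proj(d,rect([.4797,-.1592,z,.37],.1,.06))-[130,130])*2).round().tolist(),((proj(s,rect([.4797,-.1592,z,.37],.1,.06))-[205,110])*4).round().tolist())
for n,q in(("tcp",[.479,-.160,.03]),("tip",[.479,-.160,.013])):print(n,((proj(d,q)-130)*2).round(),((proj(s,q)-[205,110])*4).round())
E
```

```text
[ 0.415 -0.186  0.18 ] [[299.7, 0.0, 250.9], [0.0, 299.7, 190.1], [0.0, 0.0, 1.0]]
0.0 [[333.0, 315.0], [159.0, 314.0], [146.0, 22.0], [347.0, 22.0]] [[177.0, 326.0], [93.0, 305.0], [139.0, 190.0], [219.0, 209.0]]
0.02 [[342.0, 352.0], [150.0, 352.0], [135.0, 30.0], [360.0, 30.0]] [[177.0, 311.0], [91.0, 289.0], [138.0, 173.0], [219.0, 193.0]]
0.04 [[354.0, 398.0], [140.0, 398.0], [120.0, 41.0], [376.0, 41.0]] [[176.0, 296.0], [89.0, 273.0], [136.0, 156.0], [220.0, 176.0]]
tcp [[245. 215.]] [[156. 231.]]
tip [[245. 191.]] [[157. 245.]]
```

View pics/m2.png

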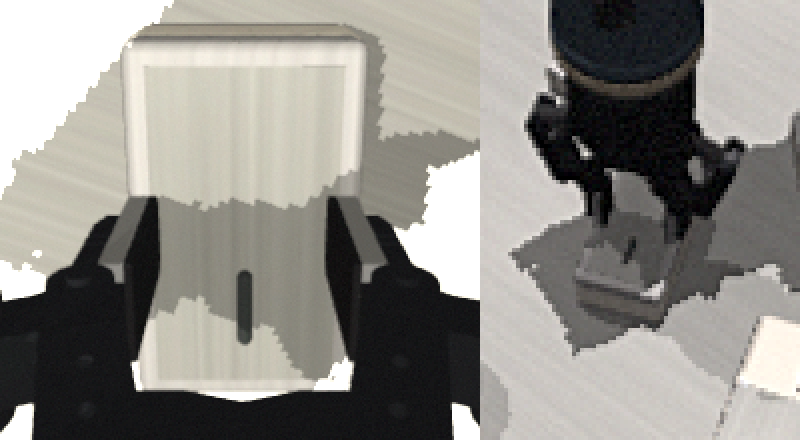

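The tin is where I measured it: its projected corners fit z≈0.04. The pads closed above it, though, so the fingertips are really about 15 mm behind the reported TCP, not ahead of it. I'll check the overhang and whether reported and kinematic height agree, then open and go deeper.

```bash
python3 - <<'E'
from bench import bot
print(bot.finger_overhang,[a for a in dir(bot) if a[0]!="_"],bot.observe()["wrist_force"])
E
```

```text
0.017 ['MotionError', 'finger_overhang', 'get_image', 'job_done', 'observe'] [ 0.33950216 -0.0102217  -0.02847111]
```

Emit:
{"op": "drive_tool", "data": {"targets": [[0, 0, 0, 0, 0, 0, 1], [0, 0, 0, 0, 0, 0, 1], [0, 0, 0, 0, 0, 0, 1], [0, 0, 0, 0, 0, 0, 1], [0, 0, 5, 0, 0, 0, 1], [0, 0, 5, 0, 0, 0, 1], [0, 0, 0, 0, 0, 0, 1]]}}

```text
time: 6.28
eef_pos: [0.4788, -0.16, 0.0195]
orientation: [[-0.932, -0.362, -0.001], [-0.362, 0.932, 0.0], [0.001, 0.001, -1.0]]
wrist_force: [0.4, -0.2, -0.2]
grip_width: 0.0858
grasp_force: 0.0
```

Emit:
{"op": "drive_tool", "data": {"targets": [[0, 0, 5, 0, 0, 0, 1], [0, 0, 5, 0, 0, 0, 1], [0, 0, 0, 0, 0, 0, 0.9], [0, 0, 0, 0, 0, 0, 0.8], [0, 0, 0, 0, 0, 0, 0.7], [0, 0, 0, 0, 0, 0, 0.62], [0, 0, 0, 0, 0, 0, 0.6], [0, 0, 0, 0, 0, 0, 0.6]], "squeeze": 20}}

```text
time: 7.28
eef_pos: [0.4792, -0.1599, 0.0103]
orientation: [[-0.932, -0.362, 0.0], [-0.362, 0.932, 0.0], [-0.0, 0.0, -1.0]]
wrist_force: [-1.0, 2.1, 6.1]
grip_width: 0.0598
grasp_force: 22.0
```

```bash
python3 - <<'E'
from bench import bot
from h import *
d=bot.get_image("wrist");s=bot.get_image("scene");np.savez("pics/w4.npz",**d)
a=cv2.resize(d["img"][130:350,130:370],(480,440),interpolation=3)
b=cv2.resize(s["img"][110:220,205:285],(320,440),interpolation=3)
cv2.imwrite("pics/m3.png",np.clip(np.hstack([a,b])[:,:,::-1]*1.4,0,255).astype(np.uint8))
o=bot.observe();print(o["grip_width"],o["grasp_force"],o["wrist_force"],o["eef_pos"])
E
```

```text
0.05925631048796495 21.957079768180847 [-1.40669828  2.80999908  5.46365922] [ 0.47917278 -0.1599072   0.01027443]
```

Emit:
{"op": "drive_tool", "data": {"targets": [[0, 0, 0, 0, 0, 0, 0.5], [0, 0, 0, 0, 0, 0, 0.5], [0, 0, 0, 0, 0, 0, 0.5], [0, 0, -10, 0, 0, 0, 0.5], [0, 0, -20, 0, 0, 0, 0.5], [0, 0, -30, 0, 0, 0, 0.5], [0, 0, -30, 0, 0, 0, 0.5], [0, 0, -30, 0, 0, 0, 0.5], [0, 0, 0, 0, 0, 0, 0.5], [0, 0, 0, 0, 0, 0, 0.5]], "squeeze": 40}}

```text
time: 8.62
eef_pos: [0.4786, -0.1599, 0.1292]
orientation: [[-0.932, -0.362, -0.001], [-0.362, 0.932, 0.0], [0.001, 0.001, -1.0]]
wrist_force: [-0.6, -0.4, -5.1]
grip_width: 0.059
grasp_force: 46.6
```

```bash
python3 - <<'E'
from bench import bot
from h import *
d=bot.get_image("wrist");np.savez("pics/w5.npz",**d);s=bot.get_image("scene")
W=d["world_to_cam"];print((-W[:3,:3].T@W[:3,3]).round(3))
o=bot.observe();print(o["grip_width"],o["grasp_force"],o["wrist_force"],o["eef_pos"])
def lab(i,x,y,w,h,k):
    c=cv2.resize(i[y:y+h,x:x+w],None,fx=k,fy=k,interpolation=3)
    return np.clip(c*1.4,0,255).astype(np.uint8)
cv2.imwrite("pics/m4.png",np.hstack([lab(d["img"],130,120,240,230,2),lab(s["img"],205,90,80,115,4)])[:,:,::-1])
E
```

```text
[ 0.415 -0.186  0.28 ]
0.0590141064271922 46.5577232837677 [-0.28204103 -0.04932419 -5.13269703] [ 0.47834683 -0.15988473  0.12880062]
```

View pics/m4.png

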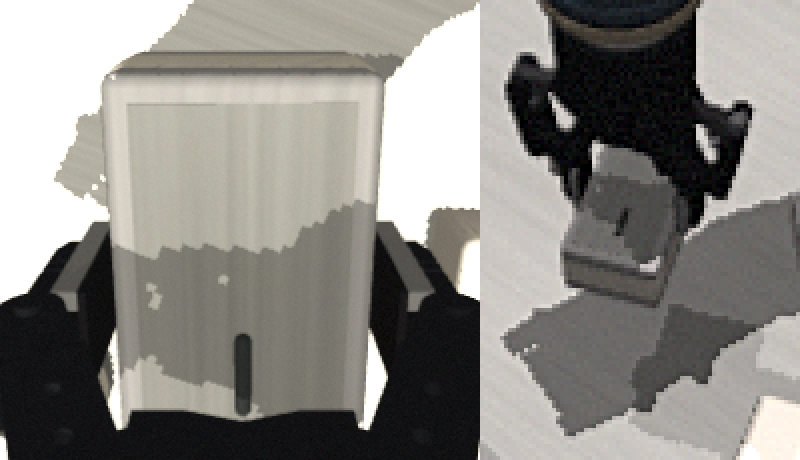

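The tin is held level: 5.1 N weight, 59 mm width, 46 N grip. I'll turn it to the scale's heading and carry it to a spot clear of both stops.

Emit:
{"op": "drive_tool", "data": {"targets": [[0, 0, 0, 0, 0, 0.049, 0.5], [-19, 16, 0, 0, 0, 0, 0.5], [-37, 33, 0, 0, 0, 0, 0.5], [-37, 32, 0, 0, 0, 0, 0.5], [-37, 33, 0, 0, 0, 0, 0.5], [-37, 32, 0, 0, 0, 0, 0.5], [-18, 16, 0, 0, 0, 0, 0.5], [0, 0, 0, 0, 0, 0, 0.5], [0, 0, 0, 0, 0, 0, 0.5], [0, 0, 0, 0, 0, 0, 0.5]]}}

```text
time: 9.98
eef_pos: [0.603, 0.0504, 0.1298]
orientation: [[-0.95, -0.314, -0.001], [-0.314, 0.95, -0.001], [0.001, -0.001, -1.0]]
wrist_force: [0.2, 0.0, -4.8]
grip_width: 0.0588
grasp_force: 46.5
```

```bash
python3 - <<'E'
from bench import bot
from h import *
d=bot.get_image("wrist");np.savez("pics/w6.npz",**d)
o=bot.observe();print(o["grip_width"],o["wrist_force"],o["eef_pos"],np.arctan2(o["orientation"][0,0]*-1,0+o["orientation"][0,1]))
p=o["eef_pos"];print(np.arctan2(-o["orientation"][1,0],-o["orientation"][0,0]))
c,s=np.cos(.322),np.sin(.322);r=p[:2]+[.0007,.0006]-[.6064,.081];print("tin in pan",c*r[0]+s*r[1],-s*r[0]+c*r[1])
# tilt check on w5: corners of tin top vs model
W5=dict(np.load("pics/w5.npz"));print(((proj(W5,rect([.479,-.1593,.1585,.371],.1,.06))-[130,120])*2).round().tolist())
E
```

```text
0.05900129641250435 [ 0.3522052  -0.11610988 -4.13466899] [0.60317543 0.05059738 0.12999251] 1.8900757453261434
0.319279188904671
tin in pan -0.01182628820820604 -0.027471953798041356
[[367.0, 472.0], [126.0, 473.0], [100.0, 73.0], [395.0, 73.0]]
```

Emit:
{"op": "drive_tool", "data": {"targets": [[0, 0, 15, 0, 0, 0, 0.5], [0, 0, 15, 0, 0, 0, 0.5], [0, 0, 12, 0, 0, 0, 0.5], [0, 0, 5, 0, 0, 0, 0.5], [0, 0, 3, 0, 0, 0, 0.5], [0, 0, 2, 0, 0, 0, 0.5], [0, 0, 0, 0, 0, 0, 0.5], [0, 0, 0, 0, 0, 0, 0.5]]}}

```text
time: 11.02
eef_pos: [0.6038, 0.0521, 0.0784]
orientation: [[-0.949, -0.316, 0.001], [-0.316, 0.949, 0.0], [-0.001, -0.0, -1.0]]
wrist_force: [-0.6, -0.2, -4.9]
grip_width: 0.059
grasp_force: 46.4
```

Emit:
{"op": "drive_tool", "data": {"targets": [[0, 0, 2, 0, 0, 0, 0.5], [0, 0, 2, 0, 0, 0, 0.5], [0, 0, 0, 0, 0, 0, 0.5], [0, 0, 0, 0, 0, 0, 0.5]]}}

```text
time: 11.52
eef_pos: [0.6036, 0.052, 0.0741]
orientation: [[-0.949, -0.316, 0.0], [-0.316, 0.949, 0.0], [-0.0, -0.0, -1.0]]
wrist_force: [0.3, 0.7, -3.6]
grip_width: 0.0591
grasp_force: 46.6
```

Emit:
{"op": "drive_tool", "data": {"targets": [[0, 0, 1, 0, 0, 0, 0.5], [0, 0, 1, 0, 0, 0, 0.5], [0, 0, 0, 0, 0, 0, 0.5], [0, 0, 0, 0, 0, 0, 0.5]]}}

```text
time: 12.02
eef_pos: [0.6036, 0.052, 0.0722]
orientation: [[-0.949, -0.316, 0.0], [-0.316, 0.949, 0.0], [-0.0, 0.0, -1.0]]
wrist_force: [-1.2, 0.6, -1.1]
grip_width: 0.0592
grasp_force: 46.9
```

Emit:
{"op": "drive_tool", "data": {"targets": [[0, 0, 1, 0, 0, 0, 0.5], [0, 0, 0, 0, 0, 0, 0.6], [0, 0, 0, 0, 0, 0, 0.7], [0, 0, 0, 0, 0, 0, 0.75], [0, 0, 0, 0, 0, 0, 0.8], [0, 0, 0, 0, 0, 0, 0.8]]}}

```text
time: 12.78
eef_pos: [0.6038, 0.052, 0.0711]
orientation: [[-0.949, -0.316, 0.0], [-0.316, 0.949, -0.0], [-0.0, -0.0, -1.0]]
wrist_force: [1.1, -0.2, -0.6]
grip_width: 0.0682
grasp_force: 0.0
```

Emit:
{"op": "drive_tool", "data": {"targets": [[0, 0, -20, 0, 0, 0, 0.8], [0, 0, -30, 0, 0, 0, 0.8], [0, 0, -40, 0, 0, 0, 0.8], [40, 0, -40, 0, 0, 0, 0], [40, 0, -40, 0, 0, 0, 0], [0, 0, 0, 0, 0, 0, 0], [0, 0, 0, 0, 0, 0, 0], [0, 0, 0, 0, 0, 0, 0], [0, 0, 0, 0, 0, 0, 0]]}}

```text
time: 13.9
eef_pos: [0.5278, 0.027, 0.24]
orientation: [[-0.949, -0.316, -0.002], [-0.316, 0.949, -0.0], [0.002, 0.0, -1.0]]
wrist_force: [0.5, 1.0, -0.0]
grip_width: -0.0003
grasp_force: 0.0
```

```bash
python3 - <<'E'
from bench import bot
from h import *
d=bot.get_image("wrist");np.savez("pics/w7.npz",**d)
o=bot.observe();print(o["grip_width"],o["wrist_force"],o["eef_pos"])
cv2.imwrite("pics/w7.png",cv2.resize(d["img"],(800,600),interpolation=3)[:,:,::-1])
E
```

```text
0.0001013626638437432 [-0.15866961 -0.94213883  0.22026458] [0.52776363 0.02692032 0.24009353]
```

View pics/w7.png

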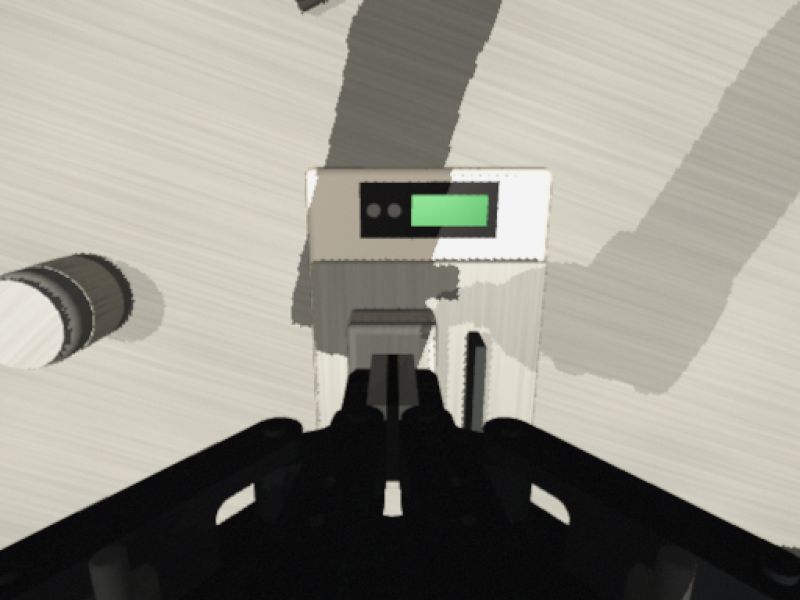

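The wrist view shows the tin upright on the pan at (390,340), with a clear gap of about 30 px to the long stop at (475,380). The closed fingers are narrow and end about 10–14 mm behind the TCP. Next I lower them on the tin's free long side.

Emit:
{"op": "drive_tool", "data": {"targets": [[-27, -19, 0, 0, 0, 0, 0], [-27, -19, 0, 0, 0, 0, 0], [-28, -18, 0, 0, 0, 0, 0], [0, 0, 40, 0, 0, 0, 0], [0, 0, 40, 0, 0, 0, 0], [0, 0, 40, 0, 0, 0, 0], [0, 0, 20, 0, 0, 0, 0], [0, 0, 15, 0, 0, 0, 0], [0, 0, 5, 0, 0, 0, 0], [0, 0, 0, 0, 0, 0, 0]]}}

```text
time: 15.2
eef_pos: [0.6235, -0.0005, 0.0813]
orientation: [[-0.949, -0.316, 0.0], [-0.316, 0.949, -0.0], [-0.0, -0.0, -1.0]]
wrist_force: [-0.3, 0.3, 0.3]
grip_width: 0.0001
grasp_force: 0.0
```

Emit:
{"op": "drive_tool", "data": {"targets": [[0, 0, 4, 0, 0, 0, 0], [0, 0, 4, 0, 0, 0, 0], [0, 0, 0, 0, 0, 0, 0], [0, 0, 0, 0, 0, 0, 0]]}}

```text
time: 15.7
eef_pos: [0.6233, -0.0005, 0.0732]
orientation: [[-0.949, -0.316, 0.0], [-0.316, 0.949, -0.0], [-0.0, -0.0, -1.0]]
wrist_force: [0.8, -0.0, 0.0]
grip_width: -0.0
grasp_force: 0.0
```

Emit:
{"op": "drive_tool", "data": {"targets": [[0, 0, 2, 0, 0, 0, 0], [0, 5, 0, 0, 0, 0, 0], [0, 5, 0, 0, 0, 0, 0], [0, 4, 0, 0, 0, 0, 0], [0, 4, 0, 0, 0, 0, 0], [0, 4, 0, 0, 0, 0, 0], [0, 4, 0, 0, 0, 0, 0]]}}

```text
time: 16.58
eef_pos: [0.6149, 0.0242, 0.0711]
orientation: [[-0.949, -0.315, 0.0], [-0.315, 0.949, -0.0], [-0.0, -0.0, -1.0]]
wrist_force: [1.1, -1.7, 0.7]
grip_width: -0.0002
grasp_force: 1.4
```

Emit:
{"op": "drive_tool", "data": {"targets": [[0, 3, 0, 0, 0, 0, 0], [0, 2, 0, 0, 0, 0, 0], [0, 2, 0, 0, 0, 0, 0], [0, 0, 0, 0, 0, 0, 0]]}}

```text
time: 17.08
eef_pos: [0.6127, 0.0312, 0.071]
orientation: [[-0.949, -0.316, -0.0], [-0.316, 0.949, 0.0], [0.0, 0.0, -1.0]]
wrist_force: [0.3, -1.3, -0.3]
grip_width: -0.0004
grasp_force: 0.7
```

```bash
cat >st.py <<'E'
from bench import bot
from h import *
o=bot.observe();p=o["eef_pos"];c,s=np.cos(.322),np.sin(.322);r=p[:2]-[.6064,.081]
f=o["wrist_force"];print("TCP scale mm",(1e3*(c*r[0]+s*r[1])).round(1),(1e3*(-s*r[0]+c*r[1])).round(1),p[2].round(4),"F scale",(c*f[0]+s*f[1]).round(1),(-s*f[0]+c*f[1]).round(1),f[2].round(1))
E
python3 st.py
```

```text
TCP scale mm -9.8 -49.3 0.071 F scale -0.1 -1.3 -0.3
```

Emit:
{"op": "drive_tool", "data": {"targets": [[0, 1.5, 0, 0, 0, 0, 0], [0, 1.5, 0, 0, 0, 0, 0], [0, 1, 0, 0, 0, 0, 0], [0, 0, 0, 0, 0, 0, 0]]}}

```text
time: 17.58
eef_pos: [0.6114, 0.0348, 0.071]
orientation: [[-0.949, -0.316, -0.0], [-0.316, 0.949, 0.0], [0.0, 0.0, -1.0]]
wrist_force: [0.5, -2.0, -0.6]
grip_width: 0.0003
grasp_force: 1.1
```

Emit:
{"op": "drive_tool", "data": {"targets": [[0, 1, 0, 0, 0, 0, 0], [0, 1, 0, 0, 0, 0, 0], [0, 1, 0, 0, 0, 0, 0], [0, 0, 0, 0, 0, 0, 0]]}}

```text
time: 18.08
eef_pos: [0.6109, 0.0364, 0.0712]
orientation: [[-0.949, -0.315, 0.001], [-0.315, 0.949, -0.001], [-0.0, -0.001, -1.0]]
wrist_force: [2.1, -5.0, -0.3]
grip_width: 0.0005
grasp_force: 3.0
```

Emit:
{"op": "drive_tool", "data": {"targets": [[0, 1, 0, 0, 0, 0, 0], [0, 0.5, 0, 0, 0, 0, 0], [0, 0, 0, 0, 0, 0, 0]]}}

```text
time: 18.45
eef_pos: [0.6109, 0.0364, 0.0713]
orientation: [[-0.949, -0.314, 0.002], [-0.314, 0.949, -0.003], [-0.001, -0.003, -1.0]]
wrist_force: [4.5, -9.3, -0.8]
grip_width: 0.0001
grasp_force: 4.9
```

Emit:
{"op": "drive_tool", "data": {"targets": [[0, -7, 0, 0, 0, 0, 0], [0, -7, 0, 0, 0, 0, 0], [0, 0, -30, 0, 0, 0, 0], [0, 0, -40, 0, 0, 0, 0], [25, 19, 0, 0, 0, 0, 0], [25, 19, 0, 0, 0, 0, 0], [25, 19, 0, 0, 0, 0, 0], [0, 0, 0, 0, 0, 0, 0], [0, 0, 0, 0, 0, 0, 0]]}}

```text
time: 19.58
eef_pos: [0.5261, 0.0561, 0.1413]
orientation: [[-0.949, -0.316, 0.001], [-0.316, 0.949, 0.0], [-0.001, -0.0, -1.0]]
wrist_force: [0.2, 0.7, 0.1]
grip_width: -0.0
grasp_force: 0.0
```

```bash
python3 st.py
```

```text
TCP scale mm -84.1 1.8 0.1413 F scale 0.4 0.5 0.1
```

Emit:
{"op": "drive_tool", "data": {"targets": [[0, -1, 30, 0, 0, 0, 0], [0, 0, 25, 0, 0, 0, 0], [0, 0, 10, 0, 0, 0, 0], [0, 0, 5, 0, 0, 0, 0], [0, 0, 0, 0, 0, 0, 0], [0, 0, 0, 0, 0, 0, 0]]}}

```text
time: 20.32
eef_pos: [0.5262, 0.0551, 0.0717]
orientation: [[-0.949, -0.316, 0.001], [-0.316, 0.949, 0.0], [-0.001, -0.0, -1.0]]
wrist_force: [0.7, 0.1, -0.5]
grip_width: -0.0002
grasp_force: 0.0
```

Emit:
{"op": "drive_tool", "data": {"targets": [[-4, 0, 0, 0, 0, 0, 0], [-3, 0, 0, 0, 0, 0, 0], [-3, 0, 0, 0, 0, 0, 0], [-3, 0, 0, 0, 0, 0, 0], [-2, 0, 0, 0, 0, 0, 0], [0, 0, 0, 0, 0, 0, 0]]}}

```text
time: 21.08
eef_pos: [0.5393, 0.0596, 0.0708]
orientation: [[-0.949, -0.316, -0.001], [-0.316, 0.949, -0.0], [0.001, 0.0, -1.0]]
wrist_force: [-2.1, -1.1, 0.5]
grip_width: 0.0001
grasp_force: 1.4
```

```bash
python3 st.py
```

```text
TCP scale mm -70.4 1.0 0.0708 F scale -2.3 -0.4 0.5
```

Emit:
{"op": "drive_tool", "data": {"targets": [[-2, 0, 0, 0, 0, 0, 0], [-2, 0, 0, 0, 0, 0, 0], [-1.5, 0, 0, 0, 0, 0, 0], [-1, 0, 0, 0, 0, 0, 0], [0, 0, 0, 0, 0, 0, 0]]}}

```text
time: 21.7
eef_pos: [0.5463, 0.0619, 0.0711]
orientation: [[-0.949, -0.316, 0.0], [-0.316, 0.949, 0.0], [-0.0, -0.0, -1.0]]
wrist_force: [-1.6, -0.2, -0.2]
grip_width: 0.0001
grasp_force: 1.1
```

Emit:
{"op": "drive_tool", "data": {"targets": [[-1, 0, 0, 0, 0, 0, 0], [-1, 0, 0, 0, 0, 0, 0], [-1, 0, 0, 0, 0, 0, 0], [0, 0, 0, 0, 0, 0, 0]]}}

```text
time: 22.2
eef_pos: [0.5486, 0.0627, 0.0709]
orientation: [[-0.949, -0.316, -0.001], [-0.316, 0.949, -0.0], [0.001, 0.0, -1.0]]
wrist_force: [-3.2, -0.9, 0.4]
grip_width: 0.0001
grasp_force: 2.0
```

Emit:
{"op": "drive_tool", "data": {"targets": [[-1, 0, 0, 0, 0, 0, 0], [-1, 0, 0, 0, 0, 0, 0], [0, 0, 0, 0, 0, 0, 0]]}}

```text
time: 22.58
eef_pos: [0.5486, 0.0627, 0.0705]
orientation: [[-0.949, -0.315, -0.004], [-0.315, 0.949, -0.001], [0.004, 0.0, -1.0]]
wrist_force: [-8.0, -2.4, 0.6]
grip_width: 0.0004
grasp_force: 4.5
```

```bash
python3 st.py
```

```text
TCP scale mm -60.6 0.9 0.0705 F scale -8.4 0.3 0.6
```

The tin is hard against the end stop. One more light push onto the long stop will restore it if it turned.

Emit:
{"op": "drive_tool", "data": {"targets": [[7, 0, 0, 0, 0, 0, 0], [7, 0, 0, 0, 0, 0, 0], [0, 0, -30, 0, 0, 0, 0], [0, 0, -40, 0, 0, 0, 0], [-24, -20, 0, 0, 0, 0, 0], [-24, -20, 0, 0, 0, 0, 0], [-24, -20, 0, 0, 0, 0, 0], [0, 0, 0, 0, 0, 0, 0], [0, 0, 0, 0, 0, 0, 0]]}}

```text
time: 23.7
eef_pos: [0.6242, 0.0251, 0.1409]
orientation: [[-0.949, -0.316, -0.0], [-0.316, 0.949, 0.0], [0.0, 0.0, -1.0]]
wrist_force: [0.9, -0.5, -0.2]
grip_width: -0.0001
grasp_force: 0.0
```

Emit:
{"op": "drive_tool", "data": {"targets": [[0, 0, 30, 0, 0, 0, 0], [0, 0, 25, 0, 0, 0, 0], [0, 0, 10, 0, 0, 0, 0], [0, 0, 5, 0, 0, 0, 0], [0, 0, 0, 0, 0, 0, 0], [0, 5, 0, 0, 0, 0, 0], [0, 3, 0, 0, 0, 0, 0], [0, 2, 0, 0, 0, 0, 0], [0, 2, 0, 0, 0, 0, 0], [0, 0, 0, 0, 0, 0, 0]]}}

```text
time: 24.95
eef_pos: [0.621, 0.0364, 0.0711]
orientation: [[-0.949, -0.316, 0.0], [-0.316, 0.949, 0.0], [-0.0, 0.0, -1.0]]
wrist_force: [-0.2, -0.3, -0.1]
grip_width: -0.0001
grasp_force: 0.0
```

```bash
python3 st.py
```

```text
TCP scale mm -0.3 -46.9 0.0711 F scale -0.3 -0.2 -0.1
```

Emit:
{"op": "drive_tool", "data": {"targets": [[0, 1, 0, 0, 0, 0, 0], [0, 1, 0, 0, 0, 0, 0], [0, 1, 0, 0, 0, 0, 0], [0, 1, 0, 0, 0, 0, 0], [0, 0, 0, 0, 0, 0, 0]]}}

```text
time: 25.58
eef_pos: [0.6199, 0.0393, 0.0711]
orientation: [[-0.949, -0.315, 0.0], [-0.315, 0.949, -0.001], [-0.0, -0.001, -1.0]]
wrist_force: [0.4, -4.5, 0.4]
grip_width: -0.0002
grasp_force: 1.7
```

```bash
python3 st.py
```

```text
TCP scale mm -0.3 -43.8 0.0711 F scale -1.0 -4.4 0.4
```

Emit:
{"op": "drive_tool", "data": {"targets": [[0, -7, 0, 0, 0, 0, 0], [0, -7, 0, 0, 0, 0, 0], [0, 0, -40, 0, 0, 0, 0], [0, 0, -50, 0, 0, 0, 0], [30, 10, -50, 0, 0, 0, 0], [35, 20, -40, 0, 0, 0, 0], [35, 20, 0, 0, 0, 0, 0], [30, 10, 0, 0, 0, 0, 0], [0, 0, 0, 0, 0, 0, 0], [0, 0, 0, 0, 0, 0, 0]]}}

```text
time: 26.82
eef_pos: [0.4826, 0.0425, 0.2514]
orientation: [[-0.949, -0.316, 0.001], [-0.316, 0.949, 0.0], [-0.001, -0.0, -1.0]]
wrist_force: [-0.4, 0.2, -0.1]
grip_width: 0.0
grasp_force: 0.0
```

```bash
python3 st.py; python3 - <<'E'
from bench import bot
from h import *
d=bot.get_image("wrist");np.savez("pics/w8.npz",**d)
g=cv2.GaussianBlur(cv2.cvtColor(d["img"],cv2.COLOR_RGB2GRAY).astype(np.float32),(0,0),1.0)
G=np.hypot(cv2.Sobel(g,5,1,0),cv2.Sobel(g,5,0,1));G=np.minimum(G,120)
def score(p,L,w,es):
    R=rect(p,L,w);s=0
    for i in es:
        t=np.linspace(.1,.9,60)[:,None];q=proj(d,R[i]*(1-t)+R[(i+1)%4]*t).astype(np.float32)
        s+=cv2.remap(G,q[None,:,0],q[None,:,1],1).mean()
    return s/len(es)
c,s=np.cos(.322),np.sin(.322)
def at(x,y,z,a):return [.6064+c*x-s*y,.081+s*x+c*y,z,.322+a]
def best(n,z,L,w,es):
    r=sorted([(score(at(x,y,z,a),L,w,es),x,y,a) for x in np.arange(-.016,.0161,.001) for y in np.arange(-.016,.0161,.001) for a in np.arange(-.06,.061,.01)],reverse=True)
    for q in r[:6]:print(n,np.round(q,4))
best("pan",.061,.19,.17,(1,2,3))   # pan outline
best("tin",.101,.1,.06,(0,1,2,3))
q=proj(d,rect(at(0,0,.101,0),.1,.06));print(q.round().tolist())
for n,m in(("can",[.646,-.209,.085]),("jar",[.492,-.387,.1])):print(n,proj(d,m).round())
a=bot.get_image("top")["img"].astype(int);b=np.load("pics/top0.npz")["img"].astype(int)
D=np.abs(a-b).max(2)
for n,(x,y,w,h) in dict(can=(285,135,32,35),jar=(355,193,32,30),bottle=(348,118,40,44)).items():print(n,np.mean(D[y:y+h,x:x+w]).round(1))
E
```

```text
TCP scale mm -129.6 2.7 0.2514 F scale -0.3 0.3 -0.1
pan [ 6.93294e+01 -4.00000e-03 -2.00000e-03  0.00000e+00]
pan [ 6.90147e+01 -4.00000e-03 -2.00000e-03  1.00000e-02]
pan [ 6.88523e+01 -3.00000e-03 -2.00000e-03  1.00000e-02]
pan [ 6.86667e+01 -4.00000e-03 -3.00000e-03 -1.00000e-02]
pan [ 6.77171e+01 -4.00000e-03 -2.00000e-03  2.00000e-02]
pan [ 6.75248e+01 -4.00000e-03 -2.00000e-03 -1.00000e-02]
tin [ 3.94827e+01 -1.60000e-02  1.20000e-02 -6.00000e-02]
tin [ 3.9401e+01 -1.6000e-02  1.3000e-02 -4.0000e-02]
tin [ 3.93601e+01 -1.60000e-02  1.30000e-02 -3.00000e-02]
tin [ 3.93193e+01 -1.60000e-02  1.30000e-02 -2.00000e-02]
tin [ 3.93007e+01 -1.60000e-02  1.20000e-02 -5.00000e-02]
tin [ 3.912e+01 -1.600e-02  1.300e-02 -1.000e-02]
[[275.0, 323.0], [224.0, 323.0], [222.0, 246.0], [276.0, 246.0]]
can [[ -1. 237.]]
jar [[-196.   41.]]
can 32.9
jar 30.9
bottle 24.4
```

```bash
python3 - <<'E'
from h import *
d=dict(np.load("pics/w8.npz"))
g=cv2.GaussianBlur(cv2.cvtColor(d["img"],cv2.COLOR_RGB2GRAY).astype(np.float32),(0,0),.7)
gx=cv2.Sobel(g,5,1,0);gy=cv2.Sobel(g,5,0,1)
c,s=np.cos(.322),np.sin(.322)
def sc(uv,z=.101):
    r=ray(d,uv,z)[:2]-[.6064,.081];return np.array([c*r[0]+s*r[1],-s*r[0]+c*r[1]])*1e3
for n,u0 in(("-y edge",223),("+y edge",276)):
    o=[]
    for v in range(252,312,4):
        w=np.abs(gx[v,u0-10:u0+11]);k=int(w.argmax());o.append((v,u0-10+k,int(w[k]),*sc((u0-10+k,v)).round(1)))
    print(n,*o[::2],sep="\n ")
o=[]
for u in range(228,274,6):
    w=np.abs(gy[232:258,u]);top=np.argsort(w)[-4:]+232;o.append((u,sorted(int(t) for t in top),sc((u,232+int(w.argmax()))).round(1).tolist()))
print("-x edge",*o,sep="\n ")
print(g[270,210:292:2].astype(int).tolist())
print(g[300,210:292:2].astype(int).tolist())
E
```

```text
-y edge
 (252, 220, 583, np.float64(-43.2), np.float64(-32.3))
 (260, 218, 546, np.float64(-33.3), np.float64(-34.9))
 (268, 213, 405, np.float64(-23.3), np.float64(-40.8))
 (276, 226, 8, np.float64(-13.2), np.float64(-26.4))
 (284, 214, 5, np.float64(-2.8), np.float64(-40.3))
 (292, 221, 7, np.float64(7.7), np.float64(-32.6))
 (300, 217, 4, np.float64(18.4), np.float64(-37.6))
 (308, 215, 9, np.float64(29.2), np.float64(-40.3))
+y edge
 (252, 282, 509, np.float64(-43.1), np.float64(36.3))
 (260, 284, 460, np.float64(-33.3), np.float64(38.8))
 (268, 276, 8, np.float64(-23.3), np.float64(30.1))
 (276, 286, 5, np.float64(-13.1), np.float64(41.7))
 (284, 271, 4, np.float64(-2.8), np.float64(24.8))
 (292, 283, 5, np.float64(7.7), np.float64(38.8))
 (300, 273, 4, np.float64(18.4), np.float64(27.5))
 (308, 286, 5, np.float64(29.3), np.float64(43.0))
-x edge
 (228, [232, 233, 236, 237], [-67.1, -23.0])
 (234, [232, 233, 235, 236], [-67.1, -16.5])
 (240, [248, 249, 250, 257], [-46.8, -10.2])
 (246, [241, 242, 243, 257], [-37.0, -3.6])
 (252, [249, 250, 251, 257], [-45.6, 3.1])
 (258, [246, 247, 249, 257], [-37.0, 9.8])
 (264, [232, 233, 236, 237], [-67.1, 16.1])
 (270, [232, 233, 235, 236], [-67.1, 22.6])
[192, 51, 11, 10, 10, 10, 9, 9, 12, 13, 12, 11, 10, 9, 9, 9, 8, 9, 13, 15, 15, 14, 14, 11, 9, 10, 10, 10, 9, 9, 10, 11, 11, 12, 10, 8, 9, 8, 10, 10, 76]
[10, 10, 9, 10, 8, 9, 10, 9, 9, 9, 9, 9, 9, 10, 9, 9, 12, 12, 11, 14, 15, 15, 13, 11, 12, 11, 10, 10, 9, 9, 10, 10, 9, 9, 9, 10, 9, 9, 9, 8, 10]
```

Emit:
{"op": "drive_tool", "data": {"targets": [[0, 0, -20, 0, 0, 0, 1], [0, 0, -20, 0, 0, 0, 1], [0, 0, 0, 0, 0, 0, 1], [0, 0, 0, 0, 0, 0, 1], [0, 0, 0, 0, 0, 0, 1], [0, 0, 0, 0, 0, 0, 1], [0, 0, 0, 0, 0, 0, 1]]}}

```text
time: 27.8
eef_pos: [0.4818, 0.0426, 0.2908]
orientation: [[-0.949, -0.316, -0.0], [-0.316, 0.949, -0.0], [0.0, -0.0, -1.0]]
wrist_force: [-0.4, -0.3, 0.1]
grip_width: 0.0853
grasp_force: 0.0
```

```bash
cat >chk.py <<'E'
from bench import bot
from h import *
d=bot.get_image("wrist");np.savez("pics/w9.npz",**d)
g=cv2.GaussianBlur(cv2.cvtColor(d["img"],cv2.COLOR_RGB2GRAY).astype(np.float32),(0,0),.7)
c,s=np.cos(.322),np.sin(.322)
def w(x,y,z):return [.6064+c*x-s*y,.081+s*x+c*y,z]
def samp(P):
    q=proj(d,P).astype(np.float32);return cv2.remap(g,q[None,:,0],q[None,:,1],1)[0]
# intensity profiles in the tin-top plane, averaged edge by edge
ys=np.arange(-.045,.0451,.001);xs=np.arange(-.070,.0701,.001)
for x in(-.035,-.02,-.005,.01,.025,.04):
    p=samp(np.array([w(x,y,.101) for y in ys]));k=np.abs(np.diff(p));i=np.argsort(k)[-6:];print("x",x,sorted((int(ys[j]*1e3),int(np.diff(p)[j])) for j in i))
for y in(-.022,-.012,0,.012,.022):
    p=samp(np.array([w(x,y,.101) for x in xs]));k=np.abs(np.diff(p));i=np.argsort(k)[-6:];print("y",y,sorted((int(xs[j]*1e3),int(np.diff(p)[j])) for j in i))
E
python3 chk.py
```

```text
x -0.035 [(26, -24), (27, -44), (28, -40), (29, -24), (35, 21), (36, 30)]
x -0.02 [(26, -22), (27, -36), (28, -42), (29, -31), (35, 27), (36, 27)]
x -0.005 [(26, -19), (27, -31), (28, -41), (29, -27), (35, 27), (36, 27)]
x 0.01 [(0, 25), (26, -23), (27, -39), (28, -37), (35, 21), (36, 29)]
x 0.025 [(-3, -32), (-2, -32), (1, 34), (27, -45), (28, -37), (36, 34)]
x 0.04 [(-29, 8), (-28, 13), (-25, -9), (26, -13), (27, -14), (30, 9)]
y -0.022 [(-67, -34), (-66, -40), (-65, -28), (-51, 34), (-50, 31), (-49, 24)]
y -0.012 [(-67, -30), (-66, -40), (-65, -31), (-51, 33), (-50, 33), (47, -31)]
y 0 [(-50, 34), (-49, 37), (-48, 34), (31, 26), (47, -31), (51, 25)]
y 0.012 [(-67, -37), (-66, -39), (-50, 26), (-49, 27), (-48, 26), (47, -30)]
y 0.022 [(-67, -39), (-66, -42), (-65, -24), (-51, 35), (-50, 37), (-49, 29)]
```

The tin's edges run parallel to the stops: +y edge at 28 mm all along, ends at −50 and +47 mm, and no bright gap before either stop. It is flush, so I hand in.

```bash
python3 -c "
from bench import bot
print(bot.job_done())"
```

```text
the job is handed in; nothing more can be done
None
```

I handed the job in with the tin standing upright on the pan, pushed home against both stops; the last wrist image showed no gap at either one and the long side parallel to the long stop, but the hand-in returned no verdict.

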